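# Unload a stamped hat badge from the slide of the hand press

### The arm

A 6-joint arm with a two-finger parallel gripper is mounted at the origin on a cart in front of the work surface, level with it; the furniture and walls round the work are solid. World frame = base frame: x ahead of the robot, y to its left, z up, the work surface at z = 0. Lengths are in mm, angles in rad, forces in N, time in s.
With the tool pointing down it reaches from about 350 to 875 mm from the base axis. Payload 4.2 kg.
Tool frame: the origin (TCP) lies on the mounting face of the last link; the fingertips stand 182 mm ahead of it and the grasp point (between the pads) lies 164 mm ahead of it; z points along the fingers, y is the line along which they close (so a half turn about z gives the same grasp; the last joint's range is limited). The gripper opens to 87 mm and grips with 3 to 60 N. Pads are 19 mm wide; open, the fingers measure 117 mm over their backs; the gripper's body (75 mm by 190 mm) begins 51 mm behind the grasp point.
Start: joints at [1.588, 0.385, 0.008, 0, -1.194, -0.259], TCP at [149.625, 606.805, 404.75] pointing down, gripper open.
Joint ranges: [-3.14, 3.14], [-1.21, 2.06], [-1.07, 1.41], [-3.16, 2.05], [-2.99, -0.16], [-3.1, 3.1]. Speed limits (rad/s): [2.79, 2.79, 3.14, 3.14, 3.14, 3.14].

### API

Orientations are given as a rotation vector (axis times angle).
In Python, from rig import sense, viewer, ticket gives the robot as it stands.
- The arm moves only by the shell command python3 -m crank 'ROWS'. ROWS is JSON, a list of rows, each a list of 5 numbers: the shift along the tool's x, y, z in mm, then the turn about the tool's z in degrees, then the closure in counts, from 0 (fully open) to 255 (shut). A call has exactly 5 rows; each row shifts and turns the commanded pose from where the row before left it, along the tool's axes as they then stand; what a row does not reach is not made up. A row lasts 1/10 s, in which the tool goes at most 50 mm and 8.59 degrees, less where a joint would pass 70% of its speed; a pose out of reach is approached as far as the arm can. A call is refused whole if a number of a shift passes 50 or a number of a turn 8.59, either way. A call with a gripper value outside its range is refused whole. The fingers move at their own pace and stop on an object; the grip force is fixed at half the most. Time passes only in rows, so rows that do not move let the fingers close, or fill a call up. It gives the time, the measured TCP pose, the force, the opening and the grip force at its end, in the units of the state.
- sense(): the state, without advancing time (a new reading comes with each control period).
- viewer.get_image(name): name is "scene" or "side" or "wrist"; returns (picture, depth): 384x512x3 uint8, red, green, blue; 384x512 float32, mm along the optical axis (not along the pixel's ray), 0 where there is no reading.
- viewer.camera_model(name): a dict with "intrinsics" (3x3 intrinsics, pixels), "k1" (the pictures are not rectified: a ray, as slopes to the right and down, at radius r is drawn at 1 + k1 r^2 times it, then the intrinsics apply), "extrinsics" (4x4, takes a point from camera to world coordinates); the wrist camera has in their place "hand_eye" (4x4, takes a point from camera to tool coordinates, whose origin is the TCP and whose axes are the flange's). Camera axes: x right, y down, z forward; pixel columns grow to the right and rows downward; lengths in mm; the calibration is good to about 2 mm. A picture is of the moment at which its call begins: read the wrist's pose just before it. camera_model takes no time and is no camera call.
- ticket.close_job(): hands the job in; it is judged then, once.
The state is a dict: "time": time; "q": joint angles; "qd": joint speeds; "joint_efforts": joint torques, N m; "position": TCP position; "tcp_rot": TCP orientation; "wrist_force": force on the tool from outside, world axes, zero at the start; "ft_torque": the same for the moment, N m; "opening": opening from 0.0 (shut) to 1.0 (fully open); "gripper_force": force on a finger pad.
Only numpy, scipy, OpenCV 4.12 (cv2) and the standard library are available. Lean on these libraries where they do the work, as an engineer would, in place of code of your own. Each camera call takes 0.05 s, during which the arm holds its last target. There are 200 camera calls.

### The job

A freshly stamped brass hat badge is shut inside the leaf jig under the hand press. Slide the jig's carriage (it has a push knob) out from under the ram, along the rail to the unloading station, until it sits in the detent there; only then raise the hinged leaf (it has a tab) and lay it right back so that it stays open when let go. Then take the badge out of its pocket and finish holding it up in the gripper for inspection, still, level and face up, at least 20 cm above the table, with the carriage left in its detent, the leaf open, and the tools and tins round the jig left where they are.

Things in the scene. Friction and masses are not known exactly. Their poses are not given: they have to be found in the camera images.
- press: Fixed grey base plate 130 x 400 x 10 mm on the table, slide rail along its middle, a C-frame hand press over one end. Origin: centre of the plate's underside. y axis along the rail, from the press station (carriage centre at y = -80 mm, under the ram) to the unloading station (y = +80 mm); -x is the side of knob and tab; z up.
- ram (a point): Foot of the press's ram, on its axis over the press station, 2.5 mm above the shut leaf, so the leaf cannot open there. The press reaches from here 26 mm to -x and 26 mm either way in y (arm top 161 mm above the table) and back along +x to its column, 98 to 160 mm behind; its lever lies 35 to 60 mm to -y, behind, ball up to 238 mm high. Axes as press.
- carriage (a joint): Travel of the aluminium carriage (110 x 150 mm, top 50 mm above the table) along the press's +y, m: 0 at the press station (every start), 0.160 at the unloading station, end stop 0.186. A spring ball drops into a V notch at 0 and 0.160: about 8 to 12 N to leave a notch, about 2 N to slide between; a notch pulls the freed carriage in from 3 mm away.
- knob (a point): Middle of the carriage's black upright push knob: 26 mm diameter, 24 mm tall (56 to 80 mm above the table), on a 10 mm stem over a flat bracket (top 41 mm). Moves with the carriage; 97 mm in front (-x) of the carriage centre and 64 mm to +y. Axes as press.
- leaf_hinge (a point): Hinge line of the leaf, at its middle: at the carriage's rear (+x) edge, 52 mm from the carriage centre, 54 mm above the table; the line runs along the press's y. Moves with the carriage. Axes as press.
- leaf (a joint): Angle of the steel leaf (cover plate 102 x 136 x 8 mm, 0.28 kg) about its hinge, rad: 0 shut and level over the pocket, growing as its front edge rises, 1.92 at its stop, leaning back. Let go, it falls shut below about 1.5 and falls back on its stop above about 1.7.
- leaf_tab (a point): Grip point on the leaf's tab, a flat tongue 20 mm wide (along the press's y), 6 mm thick, sticking out 36 mm beyond the leaf's front edge (the point is 20 mm from that edge); 127 mm from the hinge line, 20 mm to -y of the carriage centre, 53 mm above the table when shut, free below to the base plate. Pinched across its 20 mm it swivels between the pads. Axes turn with the leaf.
- pocket (a point): Centre of the floor (41 mm above the table) of the pocket in the carriage, on the carriage centre; 47 x 63 mm, 9 mm deep. At each y end a finger slot 32 mm wide (x) runs from 27 mm, under the badge's end, to 64 mm from the centre, its floor 31 mm above the table. Axes as press.
- badge: Stamped brass hat badge, rectangular 44 x 60 x 8 mm (x, y, z), 0.12 kg, a raised border and mountain outline on its upper face. It lies face up in the pocket, hidden while the leaf is shut, its 60 mm length along the press's y. Origin: centre of its underside; z out of its face.
- hat_brush: Bystander: wooden hat brush 56 x 225 x 38 mm lying on the table behind the jig. Origin: centre of its underside.
- thread_spool: Bystander: spool of tan thread, 29 mm diameter, 42 mm tall, standing behind the jig. Origin: centre of its underside.
- sanding_block: Bystander: cork sanding block 45 x 70 x 25 mm in front of the jig. Origin: centre of its underside.
- wax_tin: Bystander: round gold wax tin, 69 mm diameter, 18 mm tall, off the unloading end of the rail, towards the robot. Origin: centre of its underside.

How it is judged:
By the outcome, as a careful person would: the job done as asked, in the order asked, and still so for the second after the job is handed in, while the arm keeps its last pose, push and grip.
It also fails if it takes over 72 s, if anything falls off the work surface, if the arm or the gripper's body presses on something with over 40 N, if the wrist force passes 120 N, or if a joint passes its speed limit or range.

## Working session

There is one attempt and no reset: what is moved stays moved. The work goes in short steps, Python scripts to look and compute and a shell command to move; the robot and the scene stay as the last step left them, time stands still between calls to the robot, and variables do not carry over. Pictures are saved under pics/ and viewed, at most 10 in all, crops included, and the job is handed in when it is done.

```bash
mkdir -p pics; ls; cat > h.py <<'E'
import numpy as np, cv2
from rig import sense, viewer
from scipy.spatial.transform import Rotation as R
def T_cam(name):
    m=viewer.camera_model(name)
    if 'extrinsics' in m: return m,np.array(m['extrinsics'])
    s=sense(); T=np.eye(4); T[:3,:3]=R.from_rotvec(s['tcp_rot']).as_matrix(); T[:3,3]=s['position']
    return m,T@np.array(m['hand_eye'])
def grab(name,fn=None):
    m,T=T_cam(name); im,d=viewer.get_image(name)
    im=np.array(im);d=np.array(d)
    if fn: cv2.imwrite('pics/'+fn,im[:,:,::-1])
    np.savez('last_'+name,im=im,d=d,T=T,K=np.array(m['intrinsics']),k1=m['k1'])
    return load(name)
def load(name):
    f=np.load('last_'+name+'.npz'); return {k:f[k] for k in f}
def slopes(c,uv):
    K=c['K'];D=np.array([float(c['k1']),0,0,0])
    return cv2.undistortPoints(np.array(uv,float).reshape(-1,1,2),K,D)[:,0]
def onplane(c,uv,z):
    s=slopes(c,uv); r=np.c_[s,np.ones(len(s))]@c['T'][:3,:3].T; o=c['T'][:3,3]
    return o+r*((z-o[2])/r[:,2])[:,None]
def cloud(c):
    h,w=c['d'].shape; u,v=np.meshgrid(np.arange(w),np.arange(h))
    s=slopes(c,np.c_[u.ravel(),v.ravel()]); d=c['d'].ravel()[:,None]
    P=np.c_[s*d,d]@c['T'][:3,:3].T+c['T'][:3,3]; P[d[:,0]==0]=np.nan
    return P.reshape(h,w,3)
def proj(c,P):
    Ti=np.linalg.inv(c['T']); q=np.atleast_2d(P)@Ti[:3,:3].T+Ti[:3,3]
    return cv2.projectPoints(q,np.zeros(3),np.zeros(3),c['K'],np.array([float(c['k1']),0,0,0]))[0][:,0]
E
python3 - <<'E'
from h import *
s=sense(); print({k:np.round(v,3) for k,v in s.items()})
print(R.from_rotvec(s['tcp_rot']).as_matrix().round(3))
ims=[]
for n in ['scene','side','wrist']:
    c=grab(n); ims.append(c['im']); print(n,c['T'].round(2).tolist(),c['k1'],c['K'].tolist(), (c['d']>0).mean())
b=np.zeros_like(ims[0])
o=np.vstack([np.hstack(ims[:2]),np.hstack([ims[2],b])])
cv2.imwrite('pics/a.png',cv2.resize(o[:,:,::-1],(800,600),interpolation=cv2.INTER_AREA))
E
```

```text
pics
{'time': np.float64(0.0), 'q': array([ 1.588,  0.386,  0.007, -0.   , -1.194, -0.259]), 'qd': array([-0.002,  0.001, -0.   ,  0.002, -0.   , -0.   ]), 'joint_efforts': array([ 0.0000e+00, -3.9066e+01,  1.8739e+01,  4.2200e+00,  1.1000e-02,
       -0.0000e+00]), 'position': array([149.571, 606.638, 403.661]), 'tcp_rot': array([ 3.116, -0.379, -0.   ]), 'wrist_force': array([-0.215,  0.876, -0.47 ]), 'ft_torque': array([-0.001, -0.012, -0.019]), 'gripper_force': np.float64(0.0), 'opening': np.float64(0.999)}
[[ 0.971 -0.24  -0.   ]
 [-0.24  -0.971 -0.002]
 [ 0.     0.002 -1.   ]]
scene [[0.79, -0.44, 0.42, 96.84], [-0.61, -0.58, 0.54, -268.57], [0.01, -0.69, -0.72, 800.73], [0.0, 0.0, 0.0, 1.0]] 0.029669891293690954 [[454.02851822520284, 0.0, 251.2545334552233], [0.0, 454.02851822520284, 192.88321980778605], [0.0, 0.0, 1.0]] 0.9959208170572916
side [[1.0, -0.05, 0.06, 471.87], [-0.08, -0.48, 0.87, -467.09], [-0.02, -0.88, -0.48, 466.24], [0.0, 0.0, 0.0, 1.0]] 0.015009432259690508 [[372.21941100515767, 0.0, 263.3671958367508], [0.0, 372.21941100515767, 187.79324710680962], [0.0, 0.0, 1.0]] 0.9961496988932291
wrist [[-0.24, -0.93, -0.29, 230.58], [-0.97, 0.23, 0.07, 588.16], [0.0, 0.3, -0.95, 382.42], [0.0, 0.0, 0.0, 1.0]] 0.01176027292242131 [[281.8616628946253, 0.0, 254.7572478061895], [0.0, 281.8616628946253, 190.45226359032625], [0.0, 0.0, 1.0]] 0.9958343505859375
```

View pics/a.png

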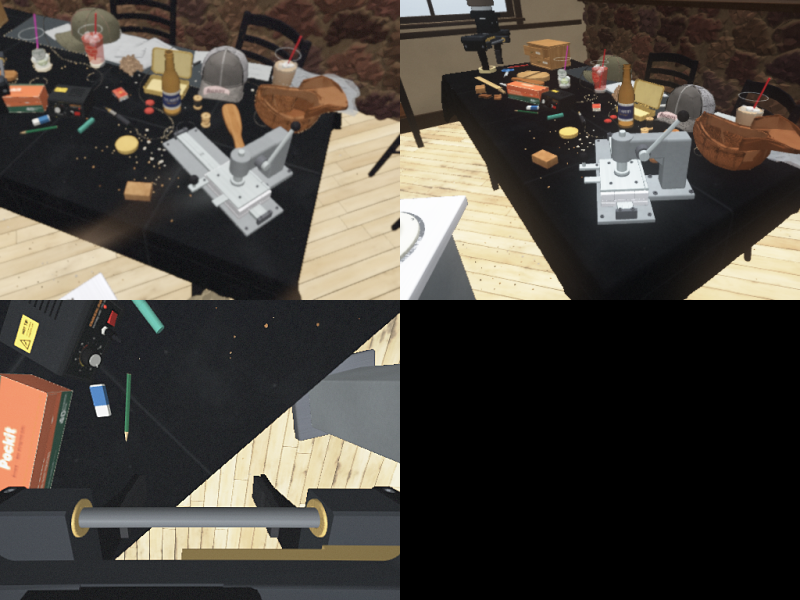

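The three views show the jig at scene (230,185) in the half-scale mosaic, running from its free rail end at upper left to the press at lower right. The tin and cork block are on the robot's side. I'll fit the base plate and leaf from depth and take a crop.

```bash
python3 - <<'E'
from h import *
for n in ['scene','side']:
    c=load(n); P=cloud(c); im=c['im'].astype(int)
    sat=im.max(2)-im.min(2); 
    reg=(P[...,0]>300)&(P[...,0]<900)&(P[...,1]>-350)&(P[...,1]<350)
    for lo,hi,lab in [(5,15,'plate'),(45,54,'carr'),(54,64,'leaf'),(66,84,'knob')]:
        m=reg&(P[...,2]>lo)&(P[...,2]<hi)&(sat<30)
        if lab!='knob': m&=im.mean(2)>90
        else: m&=im.mean(2)<80
        k,L,st,ce=cv2.connectedComponentsWithStats(m.astype(np.uint8))
        for i in np.argsort(-st[1:,4])[:3]+1:
            if st[i,4]<25: continue
            q=P[L==i]; r=cv2.minAreaRect(q[:,:2].astype(np.float32))
            print(n,lab,st[i,4],ce[i].round(0),q.mean(0).round(1),'rect',np.round(r[0],1),np.round(r[1],1),round(r[2],1))
c=load('scene'); cv2.imwrite('pics/b.png',cv2.resize(c['im'][130:320,190:400,::-1],(800,724))[:600])
c=load('side'); 
o=np.hstack([cv2.resize(load('scene')['im'][130:320,190:400],(400,362)),cv2.resize(c['im'][120:300,220:420],(400,362))])
cv2.imwrite('pics/b.png',o[:,:,::-1])
E
```

```text
scene plate 1111 [323. 278.] [533.2  47.6   9.6] rect [549.5  70. ] [112.4 131.8] 87.5
scene plate 785 [245. 209.] [516.8 293.6  10.5] rect [516.  289.5] [120.6  50.2] 88.1
scene plate 561 [274. 194.] [602.2 290.6  10.7] rect [603.1 291.1] [117.6  41.3] 88.4
scene carr 287 [321. 257.] [540.3  68.2  50.1] rect [540.6  68.4] [ 44.1 121.5] 68.0
scene carr 76 [273. 235.] [499.2 172.3  49.2] rect [499.1 170.3] [84.9 10.2] 81.9
scene carr 55 [352. 215.] [671.4 109.6  49.8] rect [676.6 108.8] [ 9.6 57.6] 77.9
scene leaf 2279 [302. 238.] [537.6 123.3  58.4] rect [533.6 136.8] [139.1 150.1] 87.6
scene leaf 57 [353. 212.] [673.2 109.2  59.4] rect [677.6 108.7] [ 7.2 57.8] 82.3
scene knob 96 [247. 229.] [452.5 198.3  76.7] rect [453.1 200. ] [15.7 23.8] 37.4
side plate 1539 [295. 267.] [563.8  53.8  10. ] rect [586.   60.5] [141.8 250.7] 72.4
side plate 288 [259. 197.] [514.6 312.9  10. ] rect [516.1 306.6] [47.7 86.3] 0.5
side plate 45 [253. 221.] [494.5 210.6   9.9] rect [494.6 211.8] [35.4  9. ] 87.2
side carr 386 [287. 246.] [548.6  65.1  49.5] rect [550.3  65.6] [ 12.5 110.8] 89.1
side carr 144 [348. 227.] [674.8 111.7  49.4] rect [672.5 114.6] [29.2 68.2] 60.0
side carr 31 [246. 233.] [477.  109.2  52. ] rect [477.1 109. ] [ 3.2 37.8] 86.7
side leaf 2068 [282. 226.] [545.7 119.8  57.7] rect [533.5 136.9] [139.5 149. ] 88.2
side leaf 155 [348. 223.] [673.7 111.7  59.3] rect [671.5 114.9] [30.3 67.7] 59.4
side knob 109 [234. 199.] [457.2 196.8  75.2] rect [457.4 201.1] [21.4 22.8] 86.5
```

View pics/b.png

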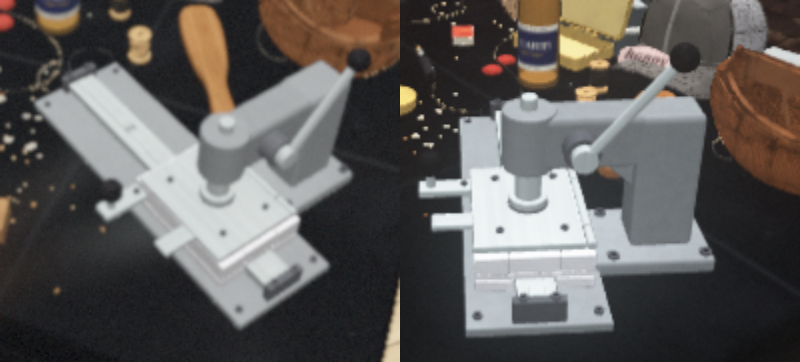

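The crops show the press yawed about -2° with the carriage under the ram. The knob is at crop (110,190) and the tab at crop (172,243), both on the robot's side. Next is a finer fit in press axes.

```bash
python3 - <<'E'
from h import *
for n in ['scene','side']:
    c=load(n); P=cloud(c); im=c['im'].astype(int); sat=im.max(2)-im.min(2)
    m=(P[...,0]>440)&(P[...,0]<640)&(P[...,1]>150)&(P[...,1]<360)&(abs(P[...,2]-10)<3.5)&(sat<35)&(im.mean(2)>90)
    m=cv2.morphologyEx(m.astype(np.uint8),cv2.MORPH_OPEN,np.ones((3,3)))>0
    q=P[m][:,:2]; 
    # left edge of plate: min x per y bin
    ys=np.arange(235,310,5); e=[];e2=[]
    for y in ys:
        s=q[abs(q[:,1]-y)<4,0]
        if len(s)>4: e.append((y,s.min())); e2.append((y,s.max()))
    e=np.array(e); e2=np.array(e2); print(n,'left edge',np.polyfit(e[:,0]-270,e[:,1],1),'right',np.polyfit(e2[:,0]-270,e2[:,1],1))
    xs=np.arange(470,640,8); f=[(x,q[abs(q[:,0]-x)<4,1].max()) for x in xs if (abs(q[:,0]-x)<4).sum()>4]; f=np.array(f); print('far end',np.polyfit(f[:,0]-540,f[:,1],1), np.median(f[:,1]))
    m=(P[...,0]>400)&(P[...,0]<640)&(P[...,1]>50)&(P[...,1]<210)&(abs(P[...,2]-58)<4)&(sat<35)&(im.mean(2)>90)
    q=P[m][:,:2]
    for y in range(60,210,10):
        s=q[abs(q[:,1]-y)<4,0]
        if len(s)>2: print(y,s.min().round(1),s.max().round(1),end=' | ')
    print('\nleaf y:')
    for x in range(430,620,15):
        s=q[abs(q[:,0]-x)<4,1]
        if len(s)>2: print(x,s.min().round(1),s.max().round(1),end=' | ')
    print()
# bystanders
c=load('scene');P=cloud(c);im=c['im'];hsv=cv2.cvtColor(im,cv2.COLOR_RGB2HSV)
m=(P[...,2]>6)&(hsv[...,1]>90)&(P[...,0]>300)&(P[...,0]<850)&(abs(P[...,1]-200)<300)
k,L,st,ce=cv2.connectedComponentsWithStats(m.astype(np.uint8))
for i in range(1,k):
    if st[i,4]>60: q=P[L==i]; print(ce[i].round(),st[i,4],q.min(0).round(),q.max(0).round(),np.median(im[L==i],0))
E
```

```text
scene left edge [-2.03311909e-01  4.95087425e+02] right [6.06768086e-02 6.20237657e+02]
far end [3.15651045e-01 3.39079681e+02] 356.81109743901015
70 495.4 605.4 | 80 495.3 606.0 | 90 495.5 606.7 | 100 495.6 605.1 | 110 458.0 607.0 | 120 457.8 607.2 | 130 459.2 608.3 | 140 496.7 606.0 | 150 498.2 540.9 | 160 497.7 553.9 | 170 498.1 557.7 | 180 498.8 562.1 | 190 498.3 573.7 | 200 499.4 580.6 | 
leaf y:
460 108.1 127.3 | 475 107.7 126.9 | 490 106.9 127.2 | 505 69.1 204.8 | 520 67.5 204.4 | 535 68.1 203.9 | 550 67.4 202.8 | 565 65.9 203.7 | 580 66.9 204.6 | 595 66.1 138.2 | 610 76.6 134.6 | 
side left edge [1.87091795e-02 4.93074905e+02] right [  1.15011427 506.9944948 ]
far end [  1.53161882 379.409136  ] 358.47265946431935
70 495.6 605.6 | 80 496.3 605.3 | 90 496.6 606.2 | 100 497.4 606.1 | 110 458.4 607.0 | 120 458.5 606.9 | 130 460.5 606.7 | 140 497.9 606.6 | 150 498.4 606.8 | 160 499.0 608.6 | 170 499.8 608.7 | 180 498.1 607.9 | 190 498.8 609.6 | 200 499.4 603.2 | 
leaf y:
460 108.0 128.9 | 475 107.4 128.0 | 490 107.8 125.5 | 505 68.0 203.1 | 520 68.0 205.0 | 535 68.0 204.4 | 550 67.0 118.7 | 565 67.6 124.7 | 580 66.6 190.4 | 595 65.5 194.3 | 610 87.2 188.3 | 
[347. 143.] 1259 [661.  76.  17.] [850. 355. 239.] [115.  75.  49.]
[299. 158.] 961 [651. 233.   7.] [778. 419.  44.] [191. 139.  87.]
[263. 152.] 148 [650. 396.   6.] [680. 425.  46.] [185.5 155.  109. ]
[163. 185.] 477 [370. 442.   6.] [439. 500.  22.] [230. 204. 132.]
[177. 243.] 730 [300. 259.   6.] [378. 336.  30.] [192. 152. 105.]
```

```bash

python3 -m crank '[[0,0,0,8.4,0],[0,0,0,8.4,0],[0,0,0,8.4,0],[0,0,0,8.4,0],[0,0,0,8.4,0]]' >/dev/null
python3 -m crank '[[0,0,0,8.4,0],[0,0,0,8.4,0],[0,0,0,8.4,0],[0,0,0,8.4,0],[0,0,0,8.4,0]]' 
python3 -m crank '[[0,0,0,8.4,0],[0,0,0,8.4,0],[0,0,0,8.4,0],[0,0,0,8.4,0],[0,0,0,8.4,0]]' >/dev/null
python3 -m crank '[[0,0,0,8.4,0],[0,0,0,8.4,0],[0,0,0,8.4,0],[0,0,0,8.4,0],[0,0,0,8.4,0]]'
python3 - <<'E'
from h import *
s=sense(); print(s['time'],s['position'],s['q']); print(R.from_rotvec(s['tcp_rot']).as_matrix().round(4))
E
```

```text
time: 1.15
position: [149.6, 606.7, 404.3]
tcp_rot: [2.056, -2.374, 0.001]
wrist_force: [0.3, 0.5, 1.1]
opening: 0.997
gripper_force: 0.0
time: 2.15
position: [173.2, 605.6, 403.3]
tcp_rot: [0.006, -3.111, -0.002]
wrist_force: [-0.1, 1.5, -0.2]
opening: 0.999
gripper_force: 0.0
2.15 [173.24191473 605.63631432 403.3209506 ] [ 1.54228327  0.39566708  0.03352886 -0.03278292 -1.20870603 -3.09743642]
[[-0.9995 -0.004  -0.0306]
 [-0.004   1.      0.001 ]
 [ 0.0306  0.0011 -0.9995]]
```

```bash

python3 -m crank '[[-22,-26,0,0,0],[-22,-26,0,0,0],[-22,-26,0,0,0],[-22,-26,0,0,0],[-22,-26,0,0,0]]' >/dev/null
python3 -m crank '[[-22,-26,0,0,0],[-22,-26,0,0,0],[-22,-26,0,0,0],[-22,-26,0,0,0],[-22,-26,0,0,0]]' >/dev/null
python3 -m crank '[[-20,-26,0,0,0],[-20,-26,0,0,0],[-20,-26,0,0,0],[-20,-26,0,0,0],[0,0,0,0,0]]'
python3 - <<'E'
from h import *
s=sense(); print(s['time'],s['position'],s['q']); print(R.from_rotvec(s['tcp_rot']).as_matrix().round(4))
c=grab('wrist','w1.png')
E
```

```text
time: 3.65
position: [477.3, 239.8, 393.6]
tcp_rot: [-0.002, -3.111, -0.001]
wrist_force: [-0.6, -0.2, 0.0]
opening: 0.998
gripper_force: 0.0
3.65 [477.34439564 239.84643551 393.63198564] [ 0.76404137  0.24503531 -0.21526276 -0.02388282 -1.13187765 -2.32595999]
[[-9.995e-01  1.500e-03 -3.030e-02]
 [ 1.500e-03  1.000e+00  9.000e-04]
 [ 3.030e-02  9.000e-04 -9.995e-01]]
```

View pics/w1.png

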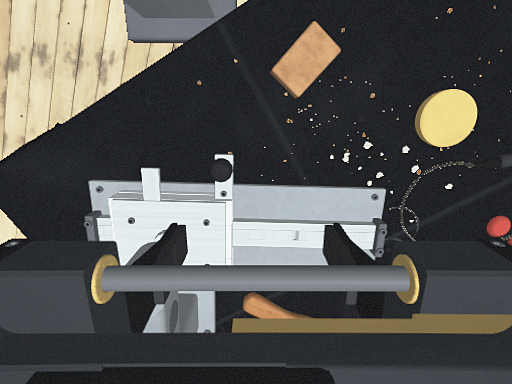

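The wrist view shows the knob at (222,169), the tab at (150,184), the leaf at about (110–232, 195), and the tin and block well clear. A wrist-joint limit left a 1.7° tilt, which is tolerable. Next I refine knob and tab from this view.

```bash
python3 - <<'E'
from h import *
c=load('wrist');P=cloud(c);im=c['im'].astype(int);h=im.mean(2)
m=np.zeros(h.shape,bool);m[150:190,205:240]=True
k=m&(P[...,2]>62)&(P[...,2]<90)&(h<90); v,u=np.where(k); print('knob',k.sum(),u.mean(),v.mean(),P[k].mean(0),P[k].min(0),P[k].max(0))
(uc,vc),r=cv2.minEnclosingCircle(np.c_[u,v].astype(np.float32)); print(uc,vc,r,onplane(c,[[uc,vc]],75))
m=(abs(P[...,2]-56)<6)&(P[...,0]>440)&(P[...,0]<488)&(P[...,1]<150)&(P[...,1]>80)
q=P[m];print('tab',len(q),q.min(0),q.max(0),q.mean(0))
m=(abs(P[...,2]-58)<6)&(h>90)&(P[...,1]>30)&(P[...,1]<230)
for y in range(70,210,15):
    s=P[m&(abs(P[...,1]-y)<4)]; print(y,s[:,0].min().round(1),s[:,2].mean().round(1) if len(s) else '')
for x in (505,520): s=P[m&(abs(P[...,0]-x)<4)][:,1]; print(x,s.min(),s.max())
E
```

```text
knob 436 220.09174311926606 169.79357798165137 [454.92488955 204.35389006  76.49213353] [444.03720858 191.74848101  62.61675196] [467.78154673 216.09279967  80.69167247]
220.15383911132812 169.84616088867188 11.902305603027344 [[455.28392326 204.21414514  75.        ]]
tab 471 [457.2468068  109.09439139  50.05998857] [487.91929292 129.68056945  56.89595521] [472.0427063  119.8821297   54.41811613]
70 494.6 56.5
85 494.9 56.6
100 495.0 56.6
115 457.2 55.8
130 457.6 56.0
145 496.7 56.9
160 497.3 56.9
175 497.6 56.6
190 497.9 56.7
205 444.2 55.9
505 70.65181864624398 205.84166765418632
520 69.42001930055469 205.31248285954035
```

```bash

python3 -m crank '[[5,-18,0,1.7,0],[5.4,-18.6,0,0,0],[0,0,30,0,0],[0,0,30,0,0],[0,0,30,0,0]]' >/dev/null
python3 -m crank '[[0,0,30,0,0],[0,0,22,0,0],[0,0,18,0,0],[0,0,0,0,0],[0,0,0,0,0]]'
python3 -m crank '[[0,0,0,0,255],[0,0,0,0,255],[0,0,0,0,255],[0,0,0,0,255],[0,0,0,0,255]]'
python3 -m crank '[[0,0,0,0,255],[0,0,0,0,255],[0,0,0,0,255],[0,0,0,0,255],[0,0,0,0,255]]'
```

```text
time: 4.7
position: [460.1, 206.1, 235.1]
tcp_rot: [-0.04, -3.112, -0.002]
wrist_force: [-0.2, 0.9, 0.8]
opening: 1.0
gripper_force: 0.0
time: 5.2
position: [460.4, 206.1, 234.7]
tcp_rot: [-0.042, -3.112, -0.003]
wrist_force: [0.3, 0.8, -0.6]
opening: 0.634
gripper_force: 0.0
time: 5.7
position: [460.4, 203.6, 234.2]
tcp_rot: [-0.04, -3.109, 0.008]
wrist_force: [5.3, -12.5, 1.7]
opening: 0.279
gripper_force: 30.0
```

```bash

python3 -m crank '[[0,4,0,0,255],[0,6,0,0,255],[0,8,0,0,255],[0,10,0,0,255],[0,10,0,0,255]]'
python3 -m crank '[[-0.1,10,0,0,255],[-0.1,10,0,0,255],[-0.1,10,0,0,255],[-0.1,10,0,0,255],[-0.1,10,0,0,255]]'
python3 -m crank '[[-0.1,12,0,0,255],[-0.1,12,0,0,255],[-0.1,12,0,0,255],[-0.1,12,0,0,255],[-0.1,10,0,0,255]]'
python3 -m crank '[[0,6,0,0,255],[0,3,0,0,255],[0,1.5,0,0,255],[0,0,0,0,255],[0,0,0,0,255]]'
```

```text
time: 6.2
position: [461.6, 241.8, 234.3]
tcp_rot: [-0.041, -3.109, 0.008]
wrist_force: [5.2, -11.1, 1.2]
opening: 0.281
gripper_force: 30.0
time: 6.7
position: [463.3, 291.6, 234.2]
tcp_rot: [-0.041, -3.108, 0.01]
wrist_force: [3.3, -10.7, 3.5]
opening: 0.283
gripper_force: 30.0
time: 7.2
position: [465.2, 349.4, 234.2]
tcp_rot: [-0.042, -3.108, 0.012]
wrist_force: [2.3, -10.9, 4.4]
opening: 0.281
gripper_force: 30.0
time: 7.7
position: [465.2, 362.1, 234.3]
tcp_rot: [-0.042, -3.11, 0.0]
wrist_force: [-1.5, -3.0, 1.7]
opening: 0.281
gripper_force: 30.0
```

```bash

python3 -m crank '[[0,0,0,0,0],[0,0,0,0,0],[0,0,0,0,0],[0,0,0,0,0],[0,0,0,0,0]]'
python3 -m crank '[[0,0,0,0,0],[0,0,-20,0,0],[0,0,-40,0,0],[0,0,-40,0,0],[0,0,-30,0,0]]'
python3 -m crank '[[0,-20,0,0,0],[0,-30,0,0,0],[0,-30,0,0,0],[0,0,0,0,0],[0,0,0,0,0]]'
python3 - <<'E'
from h import *
for n in ['scene','side','wrist']:
    c=grab(n); P=cloud(c); im=c['im'].astype(int); g=im.mean(2);sat=im.max(2)-im.min(2)
    m=(abs(P[...,2]-57)<5)&(g>90)&(sat<35)&(P[...,0]>440)&(P[...,0]<630)&(P[...,1]>200)&(P[...,1]<385)
    for y in (235,275,310,350):
        s=P[m&(abs(P[...,1]-y)<4)]; 
        if len(s): print(y,s[:,0].min().round(1),s[:,0].max().round(1),end=' | ')
    for x in (480,512,530,550): 
        s=P[m&(abs(P[...,0]-x)<4)][:,1]; 
        if len(s): print('x',x,s.min().round(1),s.max().round(1),end=' | ')
    k=(P[...,2]>66)&(P[...,2]<86)&(g<80)&(abs(P[...,0]-460)<25)&(abs(P[...,1]-362)<30)
    if k.sum(): print('\nknob',n,k.sum(),P[k].mean(0).round(1),P[k].min(0).round(1),P[k].max(0).round(1))
s=sense();print(s['position'],s['tcp_rot'])
a=[load(n)['im'] for n in ('scene','wrist')]
cv2.imwrite('pics/c.png',np.hstack([cv2.resize(a[0][100:300,170:400],(400,348)),cv2.resize(a[1],(400,348))])[:,:,::-1])
E
```

```text
time: 8.2
position: [465.7, 362.9, 234.7]
tcp_rot: [-0.042, -3.112, -0.004]
wrist_force: [0.6, -0.2, -0.3]
opening: 0.651
gripper_force: 0.0
time: 8.7
position: [469.6, 362.4, 367.4]
tcp_rot: [-0.041, -3.114, -0.006]
wrist_force: [0.4, 0.0, 0.5]
opening: 0.989
gripper_force: 0.0
time: 9.2
position: [467.4, 281.9, 364.9]
tcp_rot: [-0.043, -3.112, -0.004]
wrist_force: [-0.1, -0.0, -1.0]
opening: 0.999
gripper_force: 0.0
235 500.8 610.1 | 275 462.7 611.7 | 310 501.4 614.9 | 350 503.6 613.9 | x 480 267.6 289.1 | x 512 222.7 363.1 | x 530 225.4 362.2 | x 550 220.2 337.5 | 
knob scene 94 [459.2 358.1  76.5] [449.5 348.8  66.4] [472.7 373.5  83.1]
235 501.3 534.4 | 275 462.7 538.3 | 310 503.5 536.8 | 350 505.6 612.2 | x 480 266.0 289.0 | x 512 229.0 363.9 | x 530 227.7 364.9 | x 550 353.5 361.1 | 
knob side 79 [462.3 356.9  74.6] [450.  348.4  66.9] [474.8 370.7  80.6]
235 499.6 608.1 | 275 461.7 611.5 | 310 501.5 612.2 | 350 459.6 613.8 | x 480 269.5 288.2 | x 512 230.4 359.6 | x 530 229.1 359.3 | x 550 228.7 363.5 | 
knob wrist 514 [459.4 361.4  76.4] [448.9 350.3  66.1] [473.2 374.5  80.2]
[467.3925946  283.09479559 364.43657551] [-4.09064601e-02 -3.11198089e+00 -2.85533649e-03]
```

View pics/c.png

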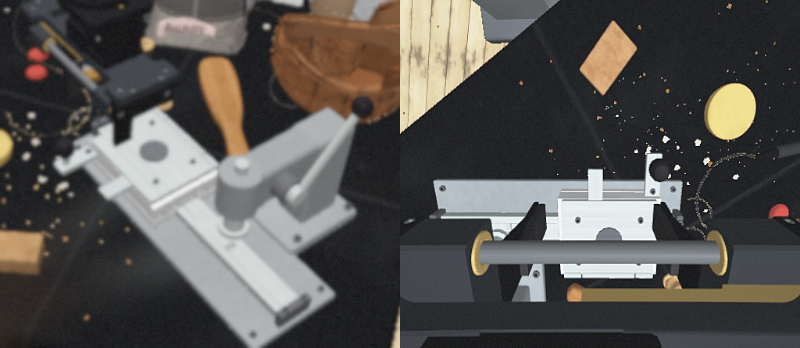

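The wrist view shows the carriage at the unloading end with its tab at right-panel (596,183) and the leaf's round boss at (608,238). Edge shifts give about 158–160 mm. I'll check the seating from the leaf screws, before and after, in the same scene camera.

```bash
python3 - <<'E'
from h import *
c=load('scene')
b=cv2.imread('pics/b.png',0)[:, :400]; b=cv2.resize(b,(210*4,190*4)); n=cv2.resize(cv2.cvtColor(c['im'],cv2.COLOR_RGB2GRAY),None,fx=4,fy=4,interpolation=cv2.INTER_CUBIC)
xa=np.array([.9995,-.0314]);ya=np.array([.0314,.9995])
for nm,g,off,cen in [('before',b,(190,130),np.array([552,135.5])),('after',n,(0,0),np.array([557,295.4]))]:
    bh=cv2.morphologyEx(cv2.GaussianBlur(g,(5,5),0),cv2.MORPH_BLACKHAT,np.ones((25,25)))
    k,L,st,ce=cv2.connectedComponentsWithStats((bh>35).astype(np.uint8))
    for i in range(1,k):
        if 15<st[i,4]<500:
            uv=(ce[i]+.5)/4-.5+np.array(off); p=onplane(c,[uv],58)[0,:2]-cen; q=np.array([p@xa,p@ya])
            if abs(q[0])<52 and abs(q[1])<66: print(nm,q.round(1),st[i,4])
E
```

```text
before [-29.4  45.8] 153
before [ 31. -44.] 142
before [-29.4 -44.2] 177
after [30.6 46.3] 112
after [-29.5  41.3] 262
after [ 30.5 -43.6] 118
after [-29.4 -43.8] 143
```

Two screws common to both pictures moved 160.4 mm, so the carriage is seated. Now to pinch the tab.

```bash

python3 -m crank '[[-10,-1.8,0,0,0],[-10,-1.8,10,0,0],[0,0,30,0,0],[0,0,30,0,0],[0,0,30,0,0]]' >/dev/null
python3 -m crank '[[0,0,24,0,0],[0,0,14,0,0],[0,0,10,0,0],[0,0,0,0,0],[0,0,0,0,0]]'
python3 -m crank '[[0,0,0,0,255],[0,0,0,0,255],[0,0,0,0,255],[0,0,0,0,255],[0,0,0,0,255]]'
python3 -m crank '[[0,0,0,0,255],[0,0,0,0,255],[0,0,0,0,255],[0,0,0,0,255],[0,0,0,0,255]]'
```

```text
time: 10.35
position: [483.3, 278.7, 216.0]
tcp_rot: [-0.042, -3.112, -0.002]
wrist_force: [0.9, -0.0, 0.1]
opening: 1.0
gripper_force: 0.0
time: 10.85
position: [482.8, 278.5, 216.2]
tcp_rot: [-0.042, -3.112, -0.003]
wrist_force: [1.0, -0.5, -0.4]
opening: 0.633
gripper_force: 0.0
time: 11.35
position: [482.8, 277.8, 215.8]
tcp_rot: [-0.041, -3.111, 0.001]
wrist_force: [2.0, -3.0, -0.3]
opening: 0.223
gripper_force: 30.0
```

```bash
python3 - <<'E'
import numpy as np
r=130.6;t=np.linspace(-.015,1.86,31);X=-r*np.cos(t);Z=r*np.sin(t)
cx=0;cz=0
tx=-.9995*(X-X[0])+.03*(Z-Z[0]);tz=-.03*(X-X[0])-.9995*(Z-Z[0])
tx=tx.round(1);tz=tz.round(1)
for i in range(0,30,5): print([[round(tx[j+1]-tx[j],1),0,round(tz[j+1]-tz[j],1)] for j in range(i,i+5)])
E
```

```text
[[np.float64(0.1), 0, np.float64(-8.2)], [np.float64(-0.4), 0, np.float64(-8.1)], [np.float64(-0.9), 0, np.float64(-8.1)], [np.float64(-1.4), 0, np.float64(-8.1)], [np.float64(-1.9), 0, np.float64(-7.9)]]
[[np.float64(-2.4), 0, np.float64(-7.8)], [np.float64(-2.9), 0, np.float64(-7.6)], [np.float64(-3.4), 0, np.float64(-7.5)], [np.float64(-3.8), 0, np.float64(-7.2)], [np.float64(-4.2), 0, np.float64(-6.9)]]
[[np.float64(-4.7), 0, np.float64(-6.7)], [np.float64(-5.1), 0, np.float64(-6.4)], [np.float64(-5.5), 0, np.float64(-6.1)], [np.float64(-5.8), 0, np.float64(-5.6)], [np.float64(-6.2), 0, np.float64(-5.4)]]
[[np.float64(-6.5), 0, np.float64(-4.9)], [np.float64(-6.8), 0, np.float64(-4.5)], [np.float64(-7.1), 0, np.float64(-4.1)], [np.float64(-7.3), 0, np.float64(-3.6)], [np.float64(-7.5), 0, np.float64(-3.1)]]
[[np.float64(-7.8), 0, np.float64(-2.7)], [np.float64(-7.8), 0, np.float64(-2.2)], [np.float64(-8.0), 0, np.float64(-1.7)], [np.float64(-8.1), 0, np.float64(-1.2)], [np.float64(-8.1), 0, np.float64(-0.7)]]
[[np.float64(-8.2), 0, np.float64(-0.2)], [np.float64(-8.1), 0, np.float64(0.4)], [np.float64(-8.1), 0, np.float64(0.8)], [np.float64(-8.1), 0, np.float64(1.3)], [np.float64(-7.9), 0, np.float64(1.9)]]
```

```bash

python3 -m crank '[[0.1,0,-8.2,0,255],[-0.4,0,-8.1,0,255],[-0.9,0,-8.1,0,255],[-1.4,0,-8.1,0,255],[-1.9,0,-7.9,0,255]]'
python3 -m crank '[[-2.4,0,-7.8,0,255],[-2.9,0,-7.6,0,255],[-3.4,0,-7.5,0,255],[-3.8,0,-7.2,0,255],[-4.2,0,-6.9,0,255]]'
python3 -m crank '[[-4.7,0,-6.7,0,255],[-5.1,0,-6.4,0,255],[-5.5,0,-6.1,0,255],[-5.8,0,-5.6,0,255],[-6.2,0,-5.4,0,255]]'
```

```text
time: 11.85
position: [488.5, 277.5, 256.4]
tcp_rot: [-0.043, -3.111, -0.0]
wrist_force: [3.3, -3.9, -5.5]
opening: 0.224
gripper_force: 30.0
time: 12.35
position: [506.0, 277.1, 292.6]
tcp_rot: [-0.043, -3.109, 0.001]
wrist_force: [2.3, -4.9, -5.4]
opening: 0.224
gripper_force: 30.0
time: 12.85
position: [534.0, 276.3, 321.7]
tcp_rot: [-0.043, -3.108, 0.001]
wrist_force: [0.8, -4.4, -6.1]
opening: 0.226
gripper_force: 30.0
```

```bash

python3 -m crank '[[-6.5,-0.1,-4.9,0,255],[-6.8,-0.1,-4.5,0,255],[-7.1,-0.1,-4.1,0,255],[-7.3,-0.1,-3.6,0,255],[-7.5,-0.1,-3.1,0,255]]'
python3 -m crank '[[-7.8,-0.1,-2.7,0,255],[-7.8,-0.1,-2.2,0,255],[-8,-0.1,-1.7,0,255],[-8.1,-0.1,-1.2,0,255],[-8.1,-0.1,-0.7,0,255]]'
python3 -m crank '[[-8.2,-0.1,-0.2,0,255],[-8.1,0,0.4,0,255],[-8.1,0,0.8,0,255],[-8.1,0,1.3,0,255],[-4,0,1,0,255]]'
python3 -m crank '[[0,0,0,0,255],[0,0,0,0,255],[0,0,0,0,255],[0,0,0,0,255],[0,0,0,0,255]]'
python3 - <<'E'
from h import *
a=[grab(n)['im'] for n in ('scene','side')]
cv2.imwrite('pics/d.png',np.hstack([cv2.resize(a[0][60:300,170:410],(400,400)),cv2.resize(a[1][60:300,170:410],(400,400))])[:,:,::-1])
E
```

```text
time: 13.35
position: [569.9, 275.1, 340.9]
tcp_rot: [-0.042, -3.108, 0.001]
wrist_force: [-1.8, -4.0, -5.6]
opening: 0.225
gripper_force: 30.0
time: 13.85
position: [610.2, 273.7, 347.9]
tcp_rot: [-0.042, -3.109, -0.001]
wrist_force: [-2.6, -4.6, -5.5]
opening: 0.222
gripper_force: 30.0
time: 14.35
position: [646.9, 272.6, 343.3]
tcp_rot: [-0.042, -3.109, -0.0]
wrist_force: [-2.7, -4.3, -4.2]
opening: 0.224
gripper_force: 30.0
time: 14.85
position: [646.3, 272.6, 343.4]
tcp_rot: [-0.042, -3.11, -0.001]
wrist_force: [-2.2, -4.5, -5.5]
opening: 0.224
gripper_force: 30.0
```

View pics/d.png

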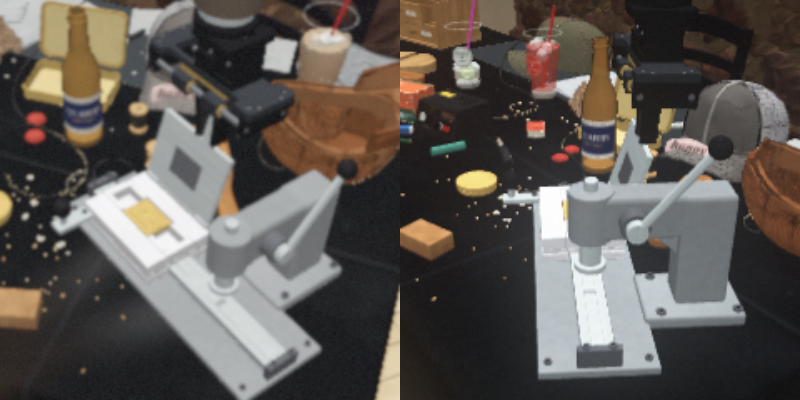

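The leaf is laid back at about 1.83 rad, with the gold badge in its pocket at left-panel (150,215). I'll let go, back off and look at the badge.

```bash

python3 -m crank '[[0,0,0,0,0],[0,0,0,0,0],[0,0,0,0,0],[0,0,0,0,0],[0,0,0,0,0]]'
python3 -m crank '[[0,0,0,0,0],[0,0,-10,0,0],[0,0,-20,0,0],[0,0,-20,0,0],[0,0,-10,0,0]]'
python3 -m crank '[[21,6,0,0,0],[22,6,0,0,0],[22,6,0,0,0],[21,5,0,0,0],[0,0,0,0,0]]'
python3 -m crank '[[0,0,0,0,0],[0,0,0,0,0],[0,0,0,0,0],[0,0,0,0,0],[0,0,0,0,0]]'
python3 - <<'E'
from h import *
s=sense();print(s['position'],s['tcp_rot'])
W=grab('wrist'); S=grab('scene'); D=grab('side')
for n,c in (('wrist',W),('scene',S),('side',D)):
    P=cloud(c); hsv=cv2.cvtColor(c['im'],cv2.COLOR_RGB2HSV)
    m=(hsv[...,1]>90)&(hsv[...,0]>10)&(hsv[...,0]<40)&(abs(P[...,0]-557)<50)&(abs(P[...,1]-296)<50)&(abs(P[...,2]-48)<10)
    k,L,st,ce=cv2.connectedComponentsWithStats(m.astype(np.uint8)); 
    if k<2: continue
    i=1+np.argmax(st[1:,4]); v,u=np.where(L==i); p=onplane(c,np.c_[u,v],49)[:,:2]; print(n,st[i,4],cv2.minAreaRect(p.astype(np.float32)),p.mean(0),P[L==i].mean(0))
    l=(abs(P[...,1]-290)<60)&(P[...,0]>600)&(P[...,0]<690)&(P[...,2]>70)&(P[...,2]<160)&(hsv[...,1]<60)
    q=P[l]; 
    if len(q)>50: a=np.polyfit(q[:,2],q[:,0],1); print('leaf slope ang',np.pi/2+np.arctan(a[0]),a)
cv2.imwrite('pics/e.png',np.hstack([cv2.resize(W['im'],(500,375)),cv2.resize(S['im'][100:300,170:330],(300,375))])[:,:,::-1])
E
```

```text
time: 15.45
position: [646.7, 273.3, 345.0]
tcp_rot: [-0.041, -3.114, -0.005]
wrist_force: [0.6, 0.6, -0.3]
opening: 0.594
gripper_force: 0.0
time: 15.95
position: [648.6, 272.8, 407.2]
tcp_rot: [-0.041, -3.116, -0.005]
wrist_force: [1.0, -0.3, 0.9]
opening: 0.979
gripper_force: 0.0
time: 16.45
position: [561.1, 298.6, 407.7]
tcp_rot: [-0.038, -3.112, -0.003]
wrist_force: [0.3, 0.0, -0.2]
opening: 0.999
gripper_force: 0.0
time: 16.95
position: [563.4, 297.8, 406.3]
tcp_rot: [-0.043, -3.111, -0.002]
wrist_force: [0.4, 0.4, 0.1]
opening: 0.998
gripper_force: 0.0
[563.41677238 297.82332196 406.32930751] [-4.28220653e-02 -3.11136684e+00 -1.83927080e-03]
wrist 1634 ((556.2948608398438, 297.03045654296875), (58.40667724609375, 42.7897834777832), 88.38417053222656) [555.62174976 297.29020737] [555.89226377 297.27537549  47.7897332 ]
leaf slope ang 1.9333212482590827 [3.79288250e-01 5.83521404e+02]
scene 308 ((556.2301025390625, 293.30780029296875), (59.80549240112305, 38.19740295410156), 88.44212341308594) [556.02168422 293.18968919] [555.75043171 292.85834829  49.43975002]
leaf slope ang 1.9237529160205757 [3.68382667e-01 5.84669855e+02]
side 18 ((536.4019165039062, 295.1971740722656), (48.89295959472656, 2.398176908493042), 84.80274200439453) [536.99016489 298.5730313 ] [536.99817051 298.66563748  48.94534107]
leaf slope ang 1.9265510856673274 [3.71563852e-01 5.84150309e+02]
```

View pics/e.png

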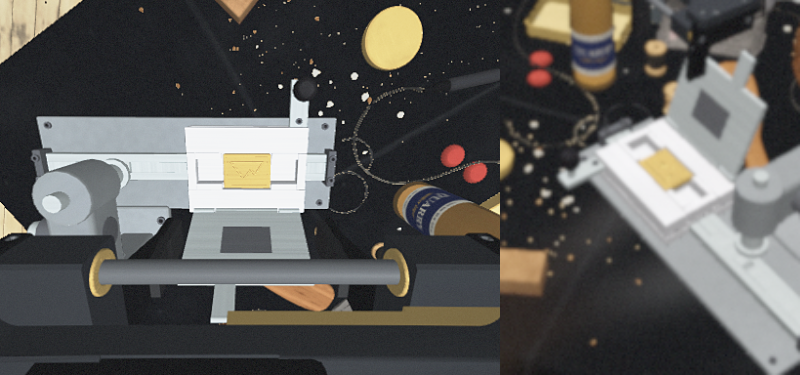

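The wrist view shows the badge flat in its pocket at (247,171) with finger slots either side, and the leaf resting on its stop at 1.92 rad. Descending into the slots.

```bash

python3 -m crank '[[-3.7,-2.3,20,0,0],[0,0,40,0,0],[0,0,40,0,0],[0,0,30,0,0],[0,0,10,0,0]]'
python3 -m crank '[[0,0,0,0,0],[0,0,0,0,0],[0,0,0,0,0],[0,0,0,0,0],[0,0,0,0,0]]'
```

```text
time: 17.6
position: [561.6, 295.2, 262.9]
tcp_rot: [-0.043, -3.106, 0.004]
wrist_force: [-0.4, -0.8, 0.1]
opening: 0.994
gripper_force: 0.0
time: 18.1
position: [562.6, 296.0, 267.8]
tcp_rot: [-0.042, -3.113, -0.005]
wrist_force: [-0.2, -0.2, 0.0]
opening: 1.004
gripper_force: 0.0
```

```bash

python3 -m crank '[[0,-0.5,20,0,0],[0,0,10,0,0],[0,0,8,0,0],[0,0,6,0,0],[0,0,4,0,0]]'
python3 -m crank '[[0,0,2,0,0],[0,0,1.5,0,0],[0,0,0,0,0],[0,0,0,0,0],[0,0,0,0,0]]'
python3 -m crank '[[0,0,0,0,90],[0,0,0,0,90],[0,0,0,0,90],[0,0,0,0,90],[0,0,0,0,90]]'
python3 -m crank '[[0,0,0,0,255],[0,0,0,0,255],[0,0,0,0,255],[0,0,0,0,255],[0,0,0,0,255]]'
```

```text
time: 18.6
position: [561.1, 295.5, 218.2]
tcp_rot: [-0.042, -3.112, -0.002]
wrist_force: [0.3, 0.2, 0.8]
opening: 1.0
gripper_force: 0.0
time: 19.1
position: [561.0, 295.6, 215.5]
tcp_rot: [-0.042, -3.112, -0.003]
wrist_force: [-0.4, -0.2, 0.3]
opening: 1.001
gripper_force: 0.0
time: 19.6
position: [561.0, 295.5, 215.2]
tcp_rot: [-0.042, -3.112, -0.002]
wrist_force: [0.2, -0.4, -0.3]
opening: 0.684
gripper_force: 30.0
time: 20.1
position: [561.0, 295.5, 215.1]
tcp_rot: [-0.042, -3.112, -0.002]
wrist_force: [-0.5, -0.4, 0.0]
opening: 0.681
gripper_force: 30.0
```

```bash

python3 -m crank '[[0,0,-3,0,255],[0,0,-5,0,255],[0,0,-8,0,255],[0,0,-12,0,255],[0,0,-15,0,255]]'
python3 -m crank '[[0,0,-18,0,255],[0,0,-18,0,255],[0,0,-18,0,255],[0,0,-18,0,255],[0,0,-18,0,255]]'
python3 -m crank '[[0,0,-18,0,255],[0,0,-18,0,255],[0,0,-18,0,255],[0,0,-15,0,255],[0,0,-10,0,255]]'
python3 -m crank '[[0,0,-4,0,255],[0,0,0,0,255],[0,0,0,0,255],[0,0,0,0,255],[0,0,0,0,255]]'
python3 -m crank '[[0,0,0,0,255],[0,0,0,0,255],[0,0,0,0,255],[0,0,0,0,255],[0,0,0,0,255]]'
python3 - <<'E'
from h import *
a={n:grab(n) for n in ('scene','side','wrist')}
for n,c in a.items():
    P=cloud(c); hsv=cv2.cvtColor(c['im'],cv2.COLOR_RGB2HSV)
    m=(hsv[...,1]>90)&(hsv[...,0]>10)&(hsv[...,0]<40)&(abs(P[...,0]-557)<60)&(abs(P[...,1]-296)<60)&(P[...,2]>215)&(P[...,2]<300)
    q=P[m]
    if len(q)>20:
        A=np.c_[q[:,:2]-q[:,:2].mean(0),np.ones(len(q))]; print(n,len(q),q.min(0).round(),q.max(0).round(),np.linalg.lstsq(A,q[:,2],rcond=None)[0])
    l=(abs(P[...,1]-290)<60)&(P[...,0]>600)&(P[...,0]<690)&(P[...,2]>70)&(P[...,2]<160)&(hsv[...,1]<60)
    q=P[l]
    if len(q)>50: print(n,'leaf',np.pi/2+np.arctan(np.polyfit(q[:,2],q[:,0],1)[0]))
cv2.imwrite('pics/f.png',np.hstack([cv2.resize(a['scene']['im'][40:300,170:410],(400,433)),cv2.resize(a['side']['im'][40:300,170:410],(400,433))])[:,:,::-1])
E
```

```text
time: 20.6
position: [562.2, 295.4, 259.0]
tcp_rot: [-0.042, -3.111, -0.002]
wrist_force: [0.1, -0.4, -1.2]
opening: 0.684
gripper_force: 30.0
time: 21.1
position: [564.8, 295.1, 350.1]
tcp_rot: [-0.042, -3.113, -0.004]
wrist_force: [0.2, 0.3, -1.0]
opening: 0.68
gripper_force: 30.0
time: 21.6
position: [567.1, 294.9, 429.7]
tcp_rot: [-0.042, -3.114, -0.005]
wrist_force: [0.3, -0.2, -1.3]
opening: 0.687
gripper_force: 30.0
time: 22.1
position: [567.3, 295.1, 430.2]
tcp_rot: [-0.042, -3.111, -0.001]
wrist_force: [-0.1, -0.8, -1.5]
opening: 0.687
gripper_force: 30.0
time: 22.6
position: [567.3, 295.1, 431.1]
tcp_rot: [-0.042, -3.112, -0.002]
wrist_force: [-0.4, 0.3, -1.1]
opening: 0.682
gripper_force: 30.0
scene 386 [540. 255. 257.] [579. 341. 299.] [ 6.96556308e-02 -3.30675211e-02  2.65465869e+02]
scene leaf 1.9254135434022084
side 147 [541. 251. 248.] [585. 324. 296.] [ 6.61947480e-02 -2.85295839e-02  2.64632128e+02]
side leaf 1.9255309043880366
wrist 5357 [540. 262. 248.] [574. 333. 299.] [5.28933504e-02 7.76347638e-04 2.63531750e+02]
```

View pics/f.png

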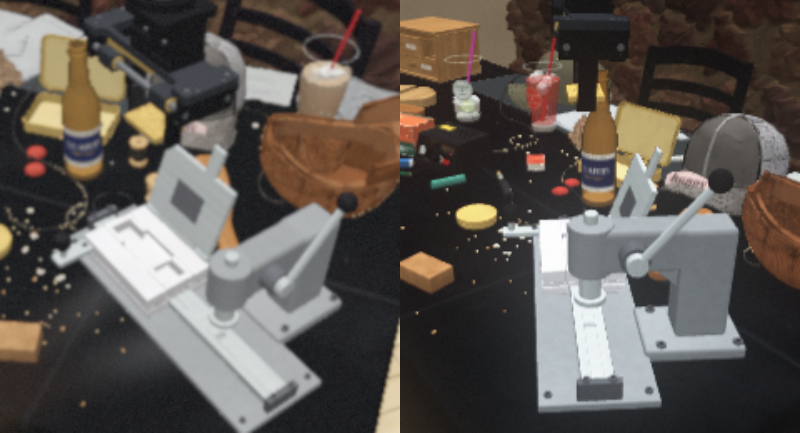

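The badge is held at about 256 mm, within about 3° of level, the pocket is empty and the leaf is open. I'll check that the knob hasn't moved, then hand in.

```bash
python3 - <<'E'
from h import *
for n in ('scene','side','wrist'):
    c=load(n);P=cloud(c);g=c['im'].mean(2)
    k=(P[...,2]>66)&(P[...,2]<86)&(g<80)&(abs(P[...,0]-460)<25)&(abs(P[...,1]-362)<30)
    if k.sum(): print(n,k.sum(),P[k].mean(0).round(1))
c=load('wrist');P=cloud(c);h=cv2.cvtColor(c['im'],cv2.COLOR_RGB2HSV)
m=(h[...,1]>90)&(h[...,0]>10)&(h[...,0]<40)&(abs(P[...,0]-557)<14)&(abs(P[...,1]-295)<25)&(abs(P[...,2]-263)<10);q=P[m]
print(np.linalg.lstsq(np.c_[q[:,:2]-q[:,:2].mean(0),np.ones(len(q))],q[:,2],rcond=None)[0])
from rig import ticket
print(ticket.close_job())
E
```

```text
scene 97 [459.  357.9  76.5]
side 80 [462.4 356.5  74.6]
wrist 408 [462.3 362.   77.1]
[-6.38591821e-03 -5.38456770e-04  2.63748699e+02]
the job is handed in; nothing more can be done
None
```

The job is handed in: the badge is held still, level and face up about 256 mm above the table, with the carriage in its unloading detent, the leaf open on its stop and no contact with the tools or tins, at about 23 s of the 72 s allowed.

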